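# Ratchet the index table round to the marking head

### The arm

A 6-joint arm with a two-finger parallel gripper is mounted at the origin on the work surface. World frame = base frame: x ahead of the robot, y to its left, z up, the work surface at z = 0. Lengths are in m, angles in degrees, forces in N, time in s.
With the tool pointing down it reaches from about 0.3 to 0.75 m from the base axis. Payload 8.5 kg.
Tool frame: the origin (TCP) lies midway between the tips of the shut fingers; the grasp point (between the pads) lies 19 mm behind it; z points along the fingers, y is the direction in which the jaws open and shut (so a half turn about z gives the same grasp; the last joint's range is limited). The gripper opens to 85 mm and grips with 20 to 120 N. Pads are 22 mm wide; open, the fingers measure 114 mm over their backs; the gripper's body (76 mm by 85 mm) begins 54 mm behind the grasp point. The pads swing forward as they close: fully open they stand 13 mm farther back than shut.
Start: joints at [-82.638, 21.807, 74.336, -0, 83.858, -12.336], TCP at [0.185, -0.518, 0.231] pointing down, gripper open.
Joint ranges: [-178.18, 178.18], [-50.72, 133.34], [12.68, 142.11], [-81.47, 261.47], [9.98, 163.14], [-165.26, 165.26]. Speed limits (degrees/s): [136.94, 136.94, 180, 180, 180, 180].

### API

Orientations are given as a 3x3 rotation matrix whose columns are the frame's x, y, z axes.
In Python, from rig import status, eyes, env gives the robot as it stands. The module is installed in compiled form; this text tells all that it offers.
- The arm moves only by the tool play_rows, never from a script. Its argument "targets" is text: rows parted by semicolons, each of 5 numbers parted by spaces: the shift along the tool's x, y, z in m, then the turn about the tool's z in rad, then the closure, from 0 (fully open) to 1 (shut). A call has 1 to 5 rows; each row is the pose to reach, as a shift and turn from the pose commanded when the call began, along the tool's axes at that moment; what a row does not reach only later rows make up. A row lasts 1/10 s, in which the tool goes at most 50 mm and 8.59 degrees, less where a joint would pass 70% of its speed; a pose out of reach is approached as far as the arm can. A call with a gripper value outside its range is refused whole. The fingers move at their own pace and stop on an object; "force" is the grip in N (left out, the last holds). Time passes only in rows, so rows that repeat a pose let the fingers close. It gives the time, the measured TCP pose, the force and the opening at its end, in the units of the state.
- status.observe(): the state, without advancing time (a new reading comes with each control period).
- eyes.get_image(name): name is "side" or "top"; returns a dict with "pixels" (420x560x3 uint8, red, green, blue), "range_z" (420x560 float32, m along the optical axis (not along the pixel's ray), 0 where there is no reading), "mtx" (3x3 intrinsics, pixels), "world_to_cam" (4x4, takes a point from world to camera coordinates). Camera axes: x right, y up, looking along -z (the intrinsics and any distortion apply to the point x, -y, -z); pixel columns grow to the right and rows downward; lengths in m; the calibration is good to about 2 mm. A picture is of the moment at which its call begins.
- env.close_job(): hands the job in, once; it reports no verdict.
The state is a dict: "time_s": time; "q": joint angles; "qvel": joint speeds; "joint_efforts": joint torques, N m; "position": TCP position; "tool_rot": TCP orientation; "ft_force": force on the tool from outside, world axes, zero at the start; "wrist_torque": the same for the moment, N m; "grip_width": finger opening in m.
Only numpy, scipy, OpenCV 4.12 (cv2) and the standard library are available. Lean on these libraries where they do the work, as an engineer would, in place of code of your own. Each camera call takes 0.05 s, during which the arm holds its last target.

### The job

On the garage work table stands a round ratchet index table carrying a few turned metal parts. Work its hand lever - full stroke counter-clockwise seen from above, let it come back, one tooth per stroke - until the tall sleeve stands squarely in front of the marking head's nose, then leave the lever back at rest. Turn the plate only with the lever: do not push the plate or the sleeve itself.

Things in the scene. Friction and masses are not known exactly. Their poses are not given: they have to be found in the camera images.
- index_plate: Turning plate of the index table: dull grey metal disc 190 mm across, top 40 mm up, twelve 12 mm high pins every 30 deg at 76 mm radius, over a dark 12-tooth saw-tooth wheel (212 mm across). Origin on the vertical turning axis, also the lever's pivot, at work-surface height; z up, turns with the plate. Ratchets counter-clockwise only, stiff, stays where left. Sits on a grey base disc 260 mm across.
- ratchet_lever (a joint): Angle of the lever about the plate's axis, rad: 0 at rest, 0.60 at the end stop, growing counter-clockwise from above. Its pawl meets a tooth at about 0.08; pushing on to the stop turns the plate one tooth (30 deg) and lines the pins up again. Let back below 0.05 it catches the next tooth; its spring returns it to 0 when let go. Takes 4 to 7 N at the grip.
- lever_grip (a point): Point on the axis of the lever's grip, 80 mm above the work surface. The grip is an upright black round post, 18 mm thick, top 100 mm up, bare above 40 mm, 150 mm from the plate's axis at the end of a flat steel lever. At rest it is on the -y side of the plate, opposite the marking head (whole table turned up to 20 deg); a stroke carries it about 85 mm along an arc, roughly away from the robot.
- tall_sleeve: The tall sleeve: plain steel tube 27 mm across, 55 mm high, 14 mm bore, the tallest part on the plate, standing loosely over one of the pins. Origin at the centre of its foot, z along the tube. A low collar (33 mm across, 16 mm high) and a flanged bush (28 mm high, 33 mm flange at the foot) on other pins are not wanted.
- marking_spot (a point): Where the sleeve's foot must come: the point on the plate's top face (40 mm up), 76 mm from the axis, straight in front of the marking head's nose. The head is a grey block 70 x 50 mm, 76 mm high, black cap, on the edge of the base opposite the lever; its short steel nose points level at the plate's axis, 56 mm up. Fixed to the base, does not turn with the plate.
There are look-alikes about, which are no part of the job. What is shaped like the tall_sleeve but pink or turquoise is not meant.

How it is judged (in metres and radians):
On the way, in this order (a step that is already met when the one before it is completed fails the run):
1. the lever has been swung through a full stroke (value of joint ratchet_lever above 0.5 rad), for 0.05 s.
2. the lever has come back for the next tooth (value of joint ratchet_lever below 0.1 rad), for 0.05 s.
3. the lever has been swung through another full stroke (value of joint ratchet_lever above 0.5 rad), for 0.05 s.
At the end, for the whole second after the job is handed in: The tall sleeve stands upright (within 10 degrees) on its pin, its foot within 15 mm of the spot in front of the marking head's nose, at rest, and the hand lever is let go and back within 0.1 rad of its rest (distance between tall_sleeve and marking_spot below 0.015 m and angle between tall_sleeve's own z axis and vertical below 0.17 rad and linear speed of tall_sleeve below 0.02 m/s and value of joint ratchet_lever below 0.1 rad); the robot touches nothing.
It fails at once if the robot pushes the plate itself (over 4 N) (contact force between any of the arm, the fingers and index_plate above 4 N).
It fails at once if the robot pushes the tall sleeve (over 2 N) (contact force between any of the arm, the fingers and tall_sleeve above 2 N).
It fails at once if the tall sleeve tips over (beyond 30 degrees) (angle between tall_sleeve's own z axis and vertical above 0.52 rad).
It also fails if it takes over 51 s, if anything falls off the work surface, if the arm or the gripper's body presses on something with over 40 N, if the wrist force passes 120 N, or if a joint passes its speed limit or range.

## Working session

There is one attempt and no reset: what is moved stays moved. The work goes in short steps, Python scripts to look and compute and a tool call to move; the robot and the scene stay as the last step left them, time stands still between calls to the robot, and variables do not carry over. Pictures are saved under pics/ and viewed, and the job is handed in when it is done.

Besides the shell and the picture viewer there is one more tool, called after "Emit:" as name(argument=value, ...), one argument or row to a line, values as JSON. play_rows: Moves the arm, as the interface text tells. Its arguments: {"type":"object","properties":{"targets":{"type":"string"},"force":{"type":"number"}},"required":["targets"]}

```bash
mkdir -p pics; cat > h.py <<'E'
import numpy as np, cv2
from rig import status, eyes, env
def grab(n):
    im=eyes.get_image(n); return im
def save(im,f): cv2.imwrite(f,cv2.cvtColor(im["pixels"],cv2.COLOR_RGB2BGR))
def pts(im):
    z=im["range_z"].astype(float); K=np.array(im["mtx"]); T=np.array(im["world_to_cam"])
    v,u=np.mgrid[0:z.shape[0],0:z.shape[1]]
    c=np.stack([(u-K[0,2])/K[0,0]*z,-(v-K[1,2])/K[1,1]*z,-z],-1)
    R=T[:3,:3];return (c-T[:3,3])@R
def ray(im,u,v,h):
    K=np.array(im["mtx"]); T=np.array(im["world_to_cam"]);R=T[:3,:3]
    d=R.T@np.array([(u-K[0,2])/K[0,0],-(v-K[1,2])/K[1,1],-1]); o=-R.T@T[:3,3]
    return o+d*(h-o[2])/d[2]
def proj(im,p):
    K=np.array(im["mtx"]); T=np.array(im["world_to_cam"]);c=T[:3,:3]@np.asarray(p)+T[:3,3]
    return K[0,0]*c[0]/-c[2]+K[0,2], K[1,1]*(-c[1])/-c[2]+K[1,2]
E
python3 - <<'E'
from h import *
import pickle
s=status.observe();print(s)
for n in("top","side"):
    im=grab(n);save(im,f"pics/{n}0.png");pickle.dump(im,open(n+"0.pkl","wb"));print(np.array(im["mtx"]),np.array(im["world_to_cam"]),im.keys(),(im["range_z"]>0).mean())
E
```

```text
{'time_s': 0.0, 'q': array([-8.26391771e+01,  2.18414444e+01,  7.43855659e+01, -6.77500897e-04,
        8.38577055e+01, -1.23344426e+01]), 'qvel': array([ 0.05069219,  0.02120865, -0.13646826,  0.06304027, -0.06362952,
        0.05949365]), 'joint_efforts': array([ 2.75593746e-03, -4.48451221e+01, -2.31277871e+01,  2.26617777e-05,
        4.79250026e-03,  9.13136574e-06]), 'position': array([ 0.18532773, -0.51752083,  0.23070274]), 'tool_rot': array([[ 9.41497998e-01,  3.37018514e-01, -2.01090386e-04],
       [ 3.37018437e-01, -9.41496908e-01,  1.46487774e-03],
       [ 3.04364941e-04, -1.44695062e-03, -9.99998907e-01]]), 'ft_force': array([-0.51136051, -0.29754042,  0.59068657]), 'wrist_torque': array([0.00870748, 0.03770995, 0.01674588]), 'grip_width': 0.08547261049222099}
[[539.13732697   0.         281.94431771]
 [  0.         539.13732697 213.09172105]
 [  0.           0.           1.        ]] [[-0.00780261 -0.99995052 -0.00617043  0.01793032]
 [ 0.97652063 -0.00894797  0.21523799 -0.59858912]
 [-0.21528255 -0.00434614  0.97654213 -0.8672121 ]
 [ 0.          0.          0.          1.        ]] dict_keys(['pixels', 'range_z', 'mtx', 'world_to_cam']) 0.9961904761904762
[[415.0795568    0.         285.94240056]
 [  0.         415.0795568  205.27034094]
 [  0.           0.           1.        ]] [[-0.91713088 -0.39857055  0.00353118  0.54240163]
 [ 0.29075568 -0.66293105  0.68991561 -0.21456193]
 [-0.27263911  0.63376962  0.72388119 -0.73077944]
 [ 0.          0.          0.          1.        ]] dict_keys(['pixels', 'range_z', 'mtx', 'world_to_cam']) 0.9959991496598639
```

View pics/top0.png

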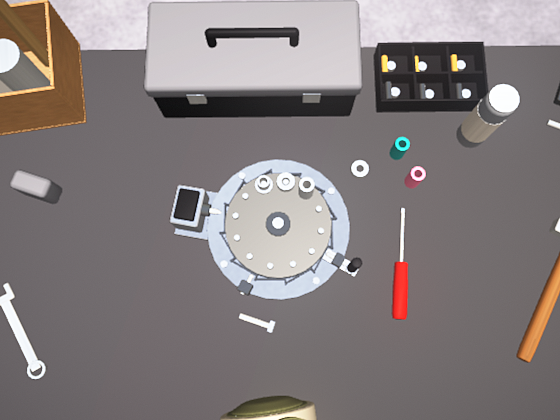

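View pics/side0.png

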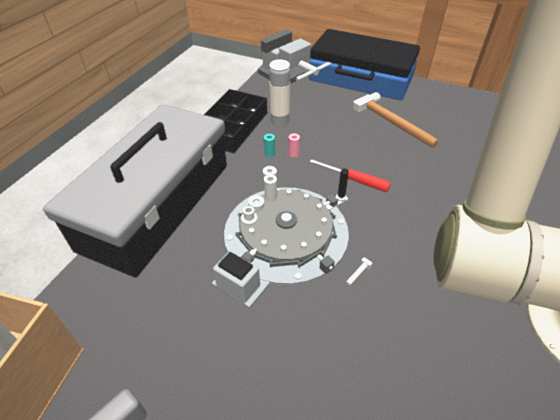

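Top view: the index table is centred near (278,223), with the marking head at (187,206) and the grip at (354,264). Three parts stand on the plate at (265,183), (286,181) and (307,185). Turquoise (402,145) and pink (417,175) look-alikes stand off it. Next, a close crop and measurements.

```bash
python3 - <<'E'
from h import *
import pickle
T=pickle.load(open("top0.pkl","rb"));S=pickle.load(open("side0.pkl","rb"))
a=cv2.resize(T["pixels"][150:310,160:380],None,fx=3,fy=3,interpolation=cv2.INTER_CUBIC)
b=cv2.resize(S["pixels"][150:310,200:370],None,fx=3.5,fy=3.5,interpolation=cv2.INTER_CUBIC)
cv2.imwrite("pics/ct.png",a[:,:,::-1]);cv2.imwrite("pics/cs.png",b[:,:,::-1])
for im,n,L in((T,"top",[(265,183),(286,181),(307,185),(278,223),(187,206),(355,262),(402,143),(417,173),(360,168)]),(S,"side",[(343,173),(269,172),(257,202),(287,217),(236,262)])):
    P=pts(im)
    for u,v in L:
        w=P[v-8:v+9,u-8:u+9].reshape(-1,3);z=w[:,2]
        zt=np.percentile(z,97);m=z>zt-.006
        print(n,u,v,"top z",zt.round(3),w[m].mean(0).round(3),m.sum())
# table-wide: plate top pts
P=pts(T); m=(abs(P[...,2]-.04)<.003); m[:140]=0;m[310:]=0;m[:,:200]=0;m[:,345:]=0
c=max(cv2.findContours(m.astype(np.uint8),0,1)[0],key=cv2.contourArea)
q=np.array([ray(T,*p[0],.04)[:2] for p in c],np.float32);print("plate circle",cv2.minEnclosingCircle(q),cv2.fitEllipse(q))
E
```

```text
top 265 183 top z 0.07 [0.651 0.046 0.078] 85
top 286 181 top z 0.059 [0.657 0.006 0.061] 197
top 307 185 top z 0.097 [ 0.635 -0.027  0.114] 140
top 278 223 top z 0.057 [0.584 0.021 0.054] 110
top 187 206 top z 0.079 [0.609 0.175 0.083] 283
top 355 262 top z 0.102 [ 0.506 -0.106  0.109] 94
top 402 143 top z 0.058 [ 0.724 -0.2    0.063] 126
top 417 173 top z 0.057 [ 0.67  -0.227  0.055] 133
top 360 168 top z 0.019 [ 0.691 -0.13   0.022] 179
side 343 173 top z 0.101 [ 0.506 -0.104  0.099] 49
side 269 172 top z 0.096 [ 0.628 -0.     0.125] 56
side 257 202 top z 0.067 [0.651 0.041 0.067] 16
side 287 217 top z 0.056 [0.573 0.044 0.077] 78
side 236 262 top z 0.078 [0.607 0.184 0.088] 253
plate circle ((0.5848638415336609, 0.021565726026892662), 0.09567999094724655) ((0.5787723064422607, 0.022159799933433533), (0.17505298554897308, 0.18800212442874908), 166.52430725097656)
```

View pics/ct.png

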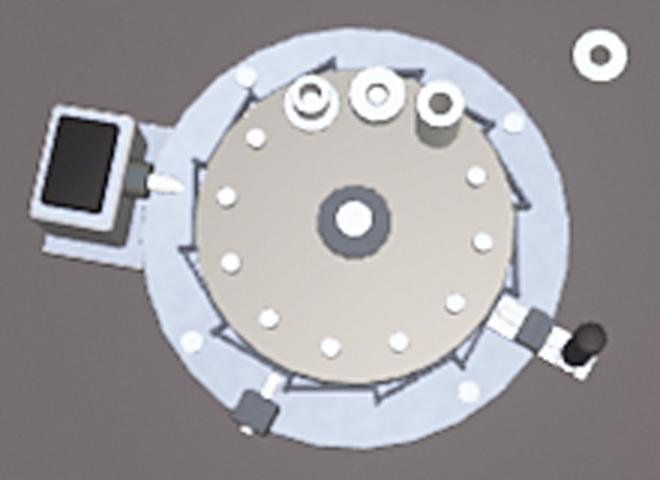

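View pics/cs.png

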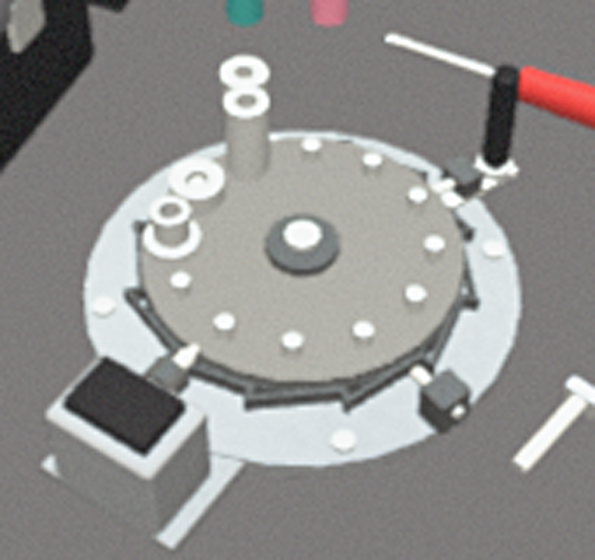

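The crops show the tall one is the grey tube at top (306,184) / side (270,183), about 95 mm up. The bush is at (263,182) and the collar at (285,181). Washer (360,168), turquoise and pink are off the plate. Choice: (306,184). Next I get the angles by casting rays from both views.

```bash
python3 - <<'E'
from h import *
import pickle
from scipy.optimize import least_squares
T=pickle.load(open("top0.pkl","rb"));S=pickle.load(open("side0.pkl","rb"))
tc=lambda x,y:((x+.5)/3-.5+160,(y+.5)/3-.5+150)
sc=lambda x,y:((x+.5)/3.5-.5+200,(y+.5)/3.5-.5+150)
pt=[(255,138),(227,196),(231,262),(269,318),(331,347),(399,342),(456,303),(483,242),(477,176)]
ps=[(312,144),(373,159),(418,194),(434,243),(415,293),(363,329),(292,340),(224,321),(180,280)]
def tri(a,b):
    A=[];B=[]
    for im,(u,v) in((T,a),(S,b)):
        o=ray(im,u,v,0);d=ray(im,u,v,1)-o;d/=np.linalg.norm(d);M=np.eye(3)-np.outer(d,d);A.append(M);B.append(M@o)
    x=np.linalg.solve(sum(A),sum(B)); e=[np.linalg.norm(M@x-b) for M,b in zip(A,B)]
    return x.round(4),np.round(e,4)
for im,f,L in((T,tc,pt),(S,sc,ps)):
    q=np.array([ray(im,*f(*p),.052)[:2] for p in L])
    r=least_squares(lambda p:np.hypot(*(q-p[:2]).T)-p[2],[.58,.02,.076]);c=r.x;print("pin circle",c,r.fun.round(4))
    print(np.degrees(np.arctan2(*(q-c[:2]).T[::-1])).round(1))
X={"sleeve top":(tc(440,104),sc(246,101)),"grip top":(tc(592,337),sc(508,72)),"nose tip":(tc(183,185),sc(196,347)),"hub":(tc(354,218),sc(302,234)),"bush":(tc(311,97),sc(171,211)),"collar":(tc(377,94),sc(197,179))}
for k,(a,b) in X.items():
    x,e=tri(a,b);d=x[:2]-[.584,.0215];print(k,x,e,"ang",np.degrees(np.arctan2(d[1],d[0])).round(1),"r",np.hypot(*d).round(4))
# head cap
for h,im,f,L in((.076,T,tc,[(64,115),(118,122),(104,210),(46,203)]),(.076,S,sc,[(120,360),(183,402),(145,453),(69,404)])):
    q=np.mean([ray(im,*f(*p),h) for p in L],0);d=q[:2]-[.584,.0215];print("cap",q,np.degrees(np.arctan2(d[1],d[0])),np.hypot(*d))
E
```

```text
pin circle [0.58456762 0.02011238 0.07611556] [ 0.0003 -0.0001 -0.0001 -0.     -0.0002  0.0002  0.0004 -0.0004 -0.0001]
[  49.9   79.1  109.   139.3  169.3 -160.9 -130.7 -100.9  -70.8]
pin circle [0.5822848  0.02149801 0.07609968] [-0.0003 -0.      0.0004 -0.0001 -0.     -0.0002  0.     -0.0001  0.0002]
[ -71.1 -101.  -130.6 -160.6  169.3  139.4  109.4   79.3   49.7]
sleeve top [ 0.6413 -0.0292  0.0931] [0.0008 0.0008] ang -41.5 r 0.0765
grip top [ 0.5069 -0.1093  0.099 ] [0.0015 0.0015] ang -120.5 r 0.1518
nose tip [0.6035 0.1199 0.0541] [0.0018 0.0018] ang 78.8 r 0.1003
hub [0.584  0.0203 0.052 ] [0.0012 0.0012] ang -90.0 r 0.0012
bush [0.6545 0.045  0.065 ] [0.0004 0.0004] ang 18.4 r 0.0743
collar [0.6585 0.0062 0.0535] [0.0011 0.0011] ang -11.6 r 0.0761
cap [0.61427512 0.1751588  0.076     ] 78.85388061081781 0.15661292580170913
cap [0.60780813 0.18017071 0.076     ] 81.46657840245663 0.16044693709759023
```

Axis is at (0.583, 0.021) with r = 76.1 mm, which matches. The sleeve is at −41°, the head at +79° and the grip at −120.5° with r = 0.151. So the sleeve needs 120°, which is 4 strokes. I'll straddle the post with the jaws along the mid-stroke tangent (about −13°). First, the approach above it.

Emit:
play_rows(
  targets="0.034 -0.021 0.004 -0.1 0; 0.068 -0.042 0.008 -0.2 0; 0.102 -0.064 0.012 -0.3 0; 0.136 -0.085 0.016 -0.4 0; 0.17 -0.106 0.02 -0.5 0",
)

```text
time_s: 0.6
position: [0.3104, -0.3592, 0.211]
tool_rot: [[0.662, 0.75, -0.0], [0.75, -0.662, 0.0], [0.0, -0.0, -1.0]]
ft_force: [-0.1, -0.7, -0.1]
grip_width: 0.0854
```

```bash
cat > go.py <<'E'
import sys
from h import *
s=status.observe();R=np.array(s["tool_rot"]);p=np.array(s["position"])
def show(goal,az=None):
    d=R.T@(np.array(goal)-p); a=np.degrees(np.arctan2(R[1,1],R[0,1]))
    print("goal",np.round(goal,3),"shift",d.round(4),"az",a.round(1),"turn",None if az is None else np.radians(a-az).round(3))
if __name__=="__main__":
    print(s["time_s"],p.round(4),s["ft_force"].round(1),s["grip_width"].round(4),s["q"].round(0))
    show([.507,-.109,.18],-13.5)
E
python3 go.py
```

```text
Traceback (most recent call last):
  File "go.py", line 8, in <module>
    print(s["time_s"],p.round(4),s["ft_force"].round(1),s["grip_width"].round(4),s["q"].round(0))
                                                        ^^^^^^^^^^^^^^^^^^^^^
AttributeError: 'float' object has no attribute 'round'
```

```bash
sed -i 's/s\["grip_width"\].round(4)/round(s["grip_width"],4)/' go.py; python3 go.py
```

```text
0.6 [ 0.3104 -0.3592  0.211 ] [-0.1 -0.7 -0.1] 0.0854 [-64.  15.  88.   0.  77. -22.]
goal [ 0.507 -0.109  0.18 ] shift [ 0.3177 -0.0181  0.0311] az -41.4 turn -0.488
```

Emit:
play_rows(
  targets="0.04 -0.002 0.004 -0.1 0; 0.08 -0.005 0.008 -0.2 0; 0.12 -0.007 0.012 -0.3 0; 0.16 -0.009 0.016 -0.4 0; 0.2 -0.011 0.02 -0.488 0",
)

```text
time_s: 1.1
position: [0.4351, -0.2024, 0.191]
tool_rot: [[0.233, 0.972, -0.0], [0.972, -0.233, 0.0], [0.0, -0.0, -1.0]]
ft_force: [0.2, 0.7, 0.8]
grip_width: 0.0853
```

```bash
python3 go.py
```

```text
1.1 [ 0.4351 -0.2024  0.191 ] [0.2 0.7 0.8] 0.0853 [-39.  17.  89.   0.  74. -26.]
goal [ 0.507 -0.109  0.18 ] shift [0.1076 0.0481 0.011 ] az -13.5 turn 0.001
```

Emit:
play_rows(
  targets="0.036 0.016 0.004 0 0; 0.072 0.032 0.008 0 0; 0.108 0.048 0.011 0 0; 0.108 0.048 0.03 0 0; 0.108 0.048 0.055 0 0",
)

```text
time_s: 1.6
position: [0.5074, -0.1094, 0.1361]
tool_rot: [[0.234, 0.972, 0.002], [0.972, -0.234, -0.001], [-0.0, 0.002, -1.0]]
ft_force: [0.3, -0.1, -0.5]
grip_width: 0.0855
```

```bash
python3 - <<'E'
from h import *
from go import *
for n in("top","side"):
    im=grab(n);save(im,f"pics/{n}1.png")
print(p);show([.507,-.109,.062],-13.5)
E
python3 -c "
import cv2,numpy as np
a=cv2.imread('pics/top1.png')[150:360,240:480];b=cv2.imread('pics/side1.png')[100:310,220:460]
cv2.imwrite('pics/c1.png',cv2.resize(np.hstack([a,b]),None,fx=1.65,fy=1.65))"
```

```text
[ 0.50744396 -0.10939451  0.13611258]
goal [ 0.507 -0.109  0.062] shift [ 0.0003 -0.0007  0.0741] az -13.6 turn -0.001
```

View pics/c1.png

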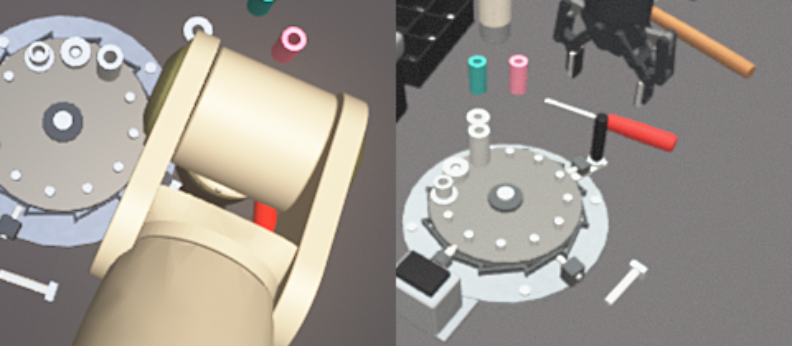

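The side view shows the open fingers at crop (573,60) and (643,92), above the post at (600,120), and the midpoint lies over it. Next I descend and close partway.

Emit:
play_rows(
  targets="0 0 0.025 0 0; 0 0 0.05 0 0; 0 0 0.074 0 0; 0 0 0.074 0 0.5; 0 0 0.074 0 0.5",
  force=20,
)

```text
time_s: 2.2
position: [0.5071, -0.1108, 0.0634]
tool_rot: [[0.237, 0.971, 0.001], [0.971, -0.237, -0.0], [-0.0, 0.001, -1.0]]
ft_force: [-0.2, 0.2, 0.3]
grip_width: 0.0591
```

```bash
python3 - <<'E'
from h import *
from go import *
im=grab("side");save(im,"pics/side2.png")
cv2.imwrite("pics/c2.png",cv2.resize(im["pixels"][110:270,230:430,::-1],None,fx=3,fy=3))
s=status.observe();print(s["grip_width"],s["position"],s["ft_force"])
E
```

```text
0.051262084793035505 [ 0.50734137 -0.1108529   0.063835  ] [-0.11735996  1.0773155  -0.44819013]
```

View pics/c2.png

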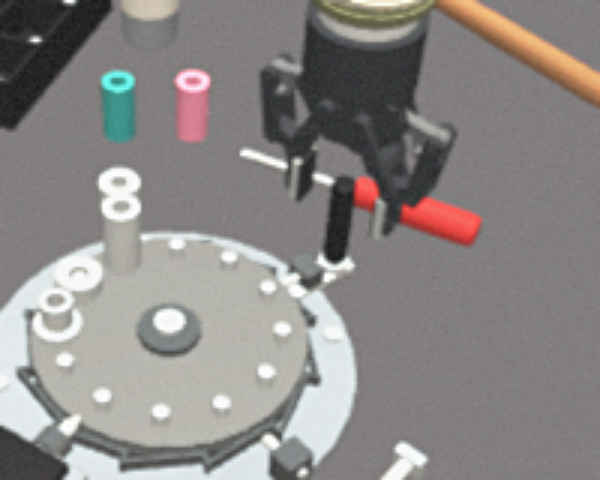

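The post stands midway between the fingers (tips at crop (297,190) and (380,230), post at (340,210)). I settle the partial closure, then work out the arc.

Emit:
play_rows(
  targets="0 0 0 0 0.65; 0 0 0 0 0.65; 0 0 0 0 0.65; 0 0 0 0 0.65",
)

```text
time_s: 2.65
position: [0.5067, -0.1104, 0.0627]
tool_rot: [[0.237, 0.972, 0.0], [0.972, -0.237, -0.0], [-0.0, 0.001, -1.0]]
ft_force: [-0.4, -0.6, 0.5]
grip_width: 0.0296
```

```bash
python3 - <<'E'
from go import *
print(s["grip_width"],p,s["ft_force"])
c=np.array([.5834,.0207]);r=.1515;w=s["grip_width"];ax=R[:2,1]
for t in np.linspace(0,.6,11):
    a=np.radians(-120.5)+t;q=c+r*np.array([np.cos(a),np.sin(a)])+ax*(w/2-.009)
    print(round(t,2),(R.T@np.array([*(q-p[:2]),0])).round(4))
E
```

```text
0.029617171769161517 [ 0.50670686 -0.11042075  0.06265287] [-0.41983242 -0.57131412  0.52817467]
0.0 [0.0005 0.0055 0.    ]
0.06 [-0.0018  0.0143  0.    ]
0.12 [-0.0037  0.0232  0.    ]
0.18 [-0.005   0.0321  0.    ]
0.24 [-0.0057  0.0412  0.    ]
0.3 [-0.0059  0.0503  0.    ]
0.36 [-0.0056  0.0594  0.    ]
0.42 [-0.0047  0.0684  0.    ]
0.48 [-0.0033  0.0774  0.    ]
0.54 [-0.0014  0.0863  0.    ]
0.6 [0.0011 0.095  0.    ]
```

Emit:
play_rows(
  targets="-0.002 0.014 0 0 0.65; -0.004 0.023 0 0 0.65; -0.005 0.032 0 0 0.65; -0.006 0.041 0 0 0.65; -0.006 0.05 0 0 0.65",
)

```text
time_s: 3.15
position: [0.5529, -0.1285, 0.062]
tool_rot: [[0.237, 0.972, -0.003], [0.972, -0.237, 0.0], [-0.001, -0.003, -1.0]]
ft_force: [-6.4, -1.7, 0.6]
grip_width: 0.0298
```

Emit:
play_rows(
  targets="0 0.009 0 0 0.65; 0.001 0.018 0 0 0.65; 0.003 0.027 0 0 0.65; 0.005 0.036 0 0 0.65; 0.007 0.043 0 0 0.65",
)

```text
time_s: 3.65
position: [0.5963, -0.1318, 0.0617]
tool_rot: [[0.237, 0.972, -0.004], [0.972, -0.237, 0.0], [-0.001, -0.004, -1.0]]
ft_force: [-7.0, -2.4, 0.9]
grip_width: 0.0299
```

```bash
cat > look.py <<'E'
import sys
from h import *
from go import *
S=grab("side");save(S,"pics/side%s.png"%sys.argv[1])
cv2.imwrite("pics/c%s.png"%sys.argv[1],cv2.resize(S["pixels"][110:310,200:430,::-1],None,fx=3,fy=3))
c=np.array([.5834,.0207]);d=p[:2]-c
print(s["time_s"],p.round(4),s["ft_force"].round(1),"tcp ang",np.degrees(np.arctan2(d[1],d[0])).round(1),np.hypot(*d).round(4),s["grip_width"])
E
python3 look.py 3
```

```text
3.65 [ 0.5963 -0.1318  0.0617] [-7.  -2.4  0.9] tcp ang -85.2 0.153 0.029892527864978348
```

View pics/c3.png

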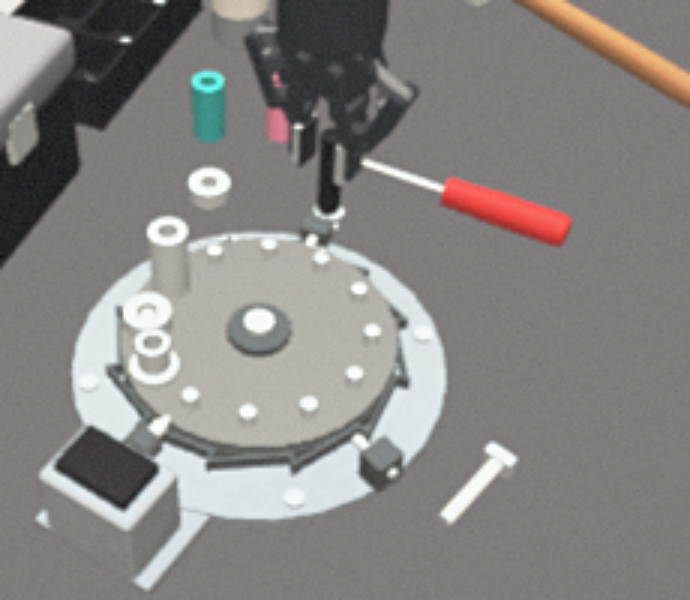

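The plate has turned nearly one tooth with 7 N and no stop felt yet (lever about 0.58). I nudge on to the stop.

Emit:
play_rows(
  targets="0 0.001 0 0 0.65; 0.001 0.002 0 0 0.65; 0.001 0.003 0 0 0.65; 0.001 0.003 0 0 0.65",
)

```text
time_s: 4.1
position: [0.5988, -0.131, 0.0618]
tool_rot: [[0.237, 0.972, -0.004], [0.972, -0.237, 0.001], [-0.0, -0.004, -1.0]]
ft_force: [-7.6, -1.6, -0.7]
grip_width: 0.0297
```

Emit:
play_rows(
  targets="0 0.001 0 0 0.65; 0 0.002 0 0 0.65; 0.001 0.003 0 0 0.65; 0.001 0.003 0 0 0.65",
)

```text
time_s: 4.5
position: [0.5998, -0.1309, 0.0617]
tool_rot: [[0.236, 0.972, -0.009], [0.972, -0.236, 0.001], [-0.001, -0.009, -1.0]]
ft_force: [-18.3, -3.3, 5.7]
grip_width: 0.0299
```

The stop is felt at 18 N. Return next.

Emit:
play_rows(
  targets="-0.005 -0.02 0 0 0.65; -0.008 -0.04 0 0 0.65; -0.009 -0.06 0 0 0.65; -0.007 -0.08 0 0 0.65; -0.003 -0.099 0 0 0.65",
)

```text
time_s: 5.0
position: [0.5069, -0.1109, 0.0629]
tool_rot: [[0.237, 0.971, 0.003], [0.971, -0.237, -0.001], [-0.001, 0.004, -1.0]]
ft_force: [0.3, 0.9, 0.5]
grip_width: 0.0302
```

Emit:
play_rows(
  targets="0 0 0 0 0.65; 0 0 0 0 0.65",
)

```text
time_s: 5.2
position: [0.5075, -0.1107, 0.0628]
tool_rot: [[0.237, 0.972, 0.002], [0.972, -0.237, -0.0], [-0.0, 0.002, -1.0]]
ft_force: [0.6, 0.3, 0.1]
grip_width: 0.0301
```

```bash
python3 look.py 4
```

```text
5.2 [ 0.5075 -0.1107  0.0628] [0.6 0.3 0.1] tcp ang -120.0 0.1517 0.03008058627548275
```

View pics/c4.png

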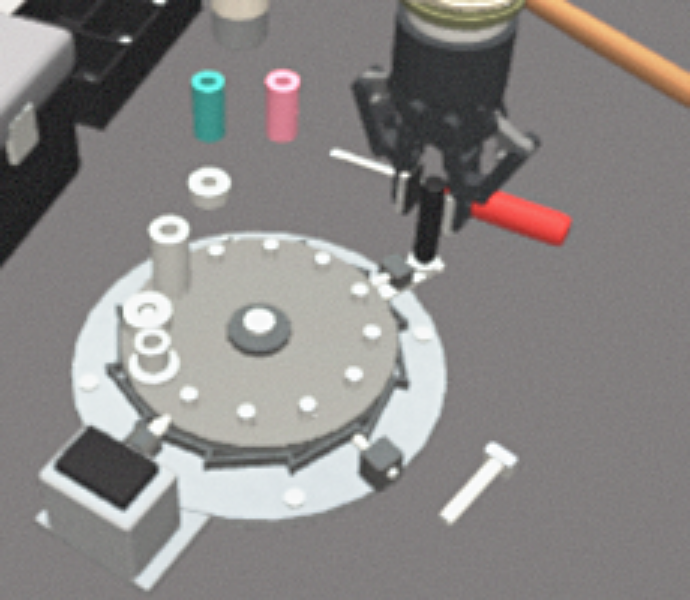

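The lever is back at rest with the post free between the jaws, and the plate has advanced one tooth (sleeve at crop (170,230)). Stroke 2.

Emit:
play_rows(
  targets="-0.002 0.014 0 0 0.65; -0.004 0.023 0 0 0.65; -0.005 0.032 0 0 0.65; -0.006 0.041 0 0 0.65; -0.006 0.05 0 0 0.65",
)

```text
time_s: 5.75
position: [0.5536, -0.1288, 0.0618]
tool_rot: [[0.237, 0.972, -0.003], [0.972, -0.237, -0.0], [-0.001, -0.003, -1.0]]
ft_force: [-6.7, -3.1, 1.1]
grip_width: 0.0303
```

Emit:
play_rows(
  targets="0.001 0.012 0 0 0.65; 0.003 0.025 0 0 0.65; 0.005 0.037 0 0 0.65; 0.008 0.046 0 0 0.65; 0.009 0.049 0 0 0.65",
)

```text
time_s: 6.25
position: [0.6004, -0.132, 0.0613]
tool_rot: [[0.236, 0.972, -0.012], [0.972, -0.236, -0.001], [-0.003, -0.011, -1.0]]
ft_force: [-28.7, -8.2, 10.0]
grip_width: 0.0299
```

Emit:
play_rows(
  targets="0 0 0 0 0.65; 0 0 0 0 0.65",
)

```text
time_s: 6.45
position: [0.5999, -0.132, 0.0613]
tool_rot: [[0.236, 0.972, -0.011], [0.972, -0.236, -0.0], [-0.003, -0.011, -1.0]]
ft_force: [-22.2, -6.2, 6.8]
grip_width: 0.0297
```

Emit:
play_rows(
  targets="-0.005 -0.02 0 0 0.65; -0.008 -0.04 0 0 0.65; -0.009 -0.06 0 0 0.65; -0.007 -0.08 0 0 0.65; -0.003 -0.099 0 0 0.65",
)

```text
time_s: 6.95
position: [0.5075, -0.1113, 0.0625]
tool_rot: [[0.237, 0.971, 0.003], [0.971, -0.237, -0.001], [-0.001, 0.003, -1.0]]
ft_force: [0.0, 0.3, 0.3]
grip_width: 0.0297
```

Emit:
play_rows(
  targets="0 0 0 0 0.65; 0 0 0 0 0.65",
)

```text
time_s: 7.15
position: [0.5078, -0.1109, 0.0625]
tool_rot: [[0.237, 0.972, 0.001], [0.972, -0.237, -0.0], [-0.0, 0.001, -1.0]]
ft_force: [0.6, 0.2, -0.2]
grip_width: 0.0299
```

```bash
python3 look.py 5
```

```text
7.15 [ 0.5078 -0.1109  0.0625] [ 0.6  0.2 -0.2] tcp ang -119.9 0.1518 0.029880495881616936
```

View pics/c5.png

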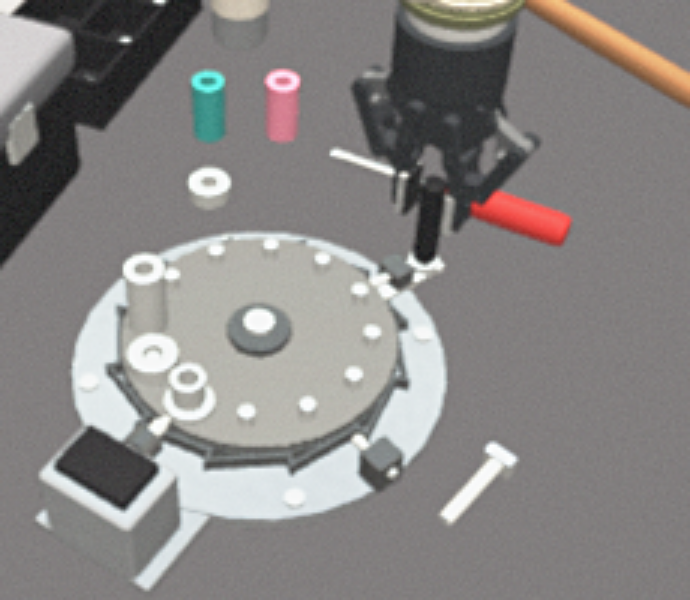

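The sleeve moved one more tooth and is now at crop (145,270). The bush is in front of the head, so two strokes remain. Stroke 3.

Emit:
play_rows(
  targets="-0.002 0.014 0 0 0.65; -0.004 0.023 0 0 0.65; -0.005 0.032 0 0 0.65; -0.006 0.041 0 0 0.65; -0.006 0.05 0 0 0.65",
)

```text
time_s: 7.7
position: [0.5537, -0.1289, 0.0617]
tool_rot: [[0.237, 0.972, -0.003], [0.972, -0.237, -0.0], [-0.001, -0.003, -1.0]]
ft_force: [-6.0, -2.5, 1.2]
grip_width: 0.0294
```

Emit:
play_rows(
  targets="0.001 0.012 0 0 0.65; 0.003 0.025 0 0 0.65; 0.005 0.037 0 0 0.65; 0.008 0.046 0 0 0.65; 0.009 0.049 0 0 0.65",
)

```text
time_s: 8.2
position: [0.6004, -0.1321, 0.0612]
tool_rot: [[0.236, 0.972, -0.012], [0.972, -0.236, -0.001], [-0.003, -0.012, -1.0]]
ft_force: [-28.5, -8.4, 11.0]
grip_width: 0.0297
```

Emit:
play_rows(
  targets="0 0 0 0 0.65; 0 0 0 0 0.65",
)

```text
time_s: 8.4
position: [0.5999, -0.1321, 0.0613]
tool_rot: [[0.236, 0.972, -0.012], [0.972, -0.236, -0.0], [-0.003, -0.011, -1.0]]
ft_force: [-21.5, -5.6, 7.1]
grip_width: 0.0295
```

Emit:
play_rows(
  targets="-0.005 -0.02 0 0 0.65; -0.008 -0.04 0 0 0.65; -0.009 -0.06 0 0 0.65; -0.007 -0.08 0 0 0.65; -0.003 -0.099 0 0 0.65",
)

```text
time_s: 8.9
position: [0.5076, -0.1114, 0.0624]
tool_rot: [[0.237, 0.971, 0.002], [0.971, -0.237, -0.001], [-0.001, 0.003, -1.0]]
ft_force: [0.2, 0.2, -0.1]
grip_width: 0.0296
```

Emit:
play_rows(
  targets="0 0 0 0 0.65; 0 0 0 0 0.65",
)

```text
time_s: 9.1
position: [0.5079, -0.111, 0.0625]
tool_rot: [[0.237, 0.972, 0.001], [0.972, -0.237, -0.0], [-0.0, 0.001, -1.0]]
ft_force: [0.4, -0.1, 0.1]
grip_width: 0.0294
```

```bash
python3 look.py 6
```

```text
9.1 [ 0.5079 -0.111   0.0625] [ 0.4 -0.1  0.1] tcp ang -119.8 0.1518 0.02939902262464455
```

View pics/c6.png

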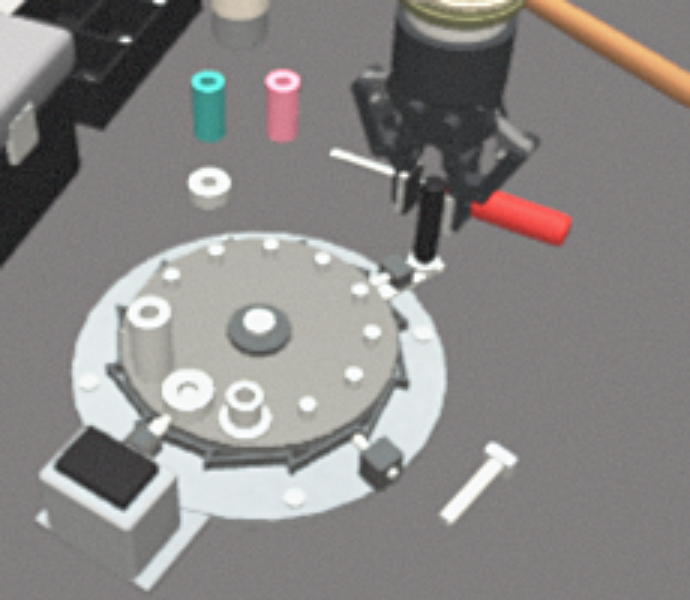

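The collar is now in front of the head and the sleeve is one tooth short, at crop (150,330). Stroke 4.

Emit:
play_rows(
  targets="-0.002 0.014 0 0 0.65; -0.004 0.023 0 0 0.65; -0.005 0.032 0 0 0.65; -0.006 0.041 0 0 0.65; -0.006 0.05 0 0 0.65",
)

```text
time_s: 9.65
position: [0.5537, -0.1289, 0.0617]
tool_rot: [[0.237, 0.972, -0.003], [0.972, -0.237, -0.0], [-0.001, -0.003, -1.0]]
ft_force: [-5.9, -2.4, 0.9]
grip_width: 0.0298
```

Emit:
play_rows(
  targets="0.001 0.012 0 0 0.65; 0.003 0.025 0 0 0.65; 0.005 0.037 0 0 0.65; 0.008 0.046 0 0 0.65; 0.009 0.049 0 0 0.65",
)

```text
time_s: 10.15
position: [0.6004, -0.132, 0.0612]
tool_rot: [[0.236, 0.972, -0.012], [0.972, -0.236, -0.001], [-0.003, -0.012, -1.0]]
ft_force: [-29.2, -8.1, 12.2]
grip_width: 0.0298
```

Emit:
play_rows(
  targets="0 0 0 0 0.65; 0 0 0 0 0.65",
)

```text
time_s: 10.35
position: [0.5999, -0.1321, 0.0613]
tool_rot: [[0.236, 0.972, -0.012], [0.972, -0.236, -0.0], [-0.003, -0.011, -1.0]]
ft_force: [-23.1, -7.1, 7.2]
grip_width: 0.0302
```

Emit:
play_rows(
  targets="-0.005 -0.02 0 0 0.65; -0.008 -0.04 0 0 0.65; -0.009 -0.06 0 0 0.65; -0.007 -0.08 0 0 0.65; -0.003 -0.099 0 0 0.65",
)

```text
time_s: 10.85
position: [0.5076, -0.1114, 0.0624]
tool_rot: [[0.237, 0.971, 0.002], [0.971, -0.237, -0.001], [-0.001, 0.003, -1.0]]
ft_force: [0.5, -0.4, 0.6]
grip_width: 0.0302
```

Emit:
play_rows(
  targets="0 0 0 0 0.65; 0 0 0 0 0.4; 0 0 0 0 0.2; 0 0 0 0 0.1; 0 0 0 0 0.1",
)

```text
time_s: 11.35
position: [0.5071, -0.1106, 0.0622]
tool_rot: [[0.237, 0.972, 0.0], [0.972, -0.237, -0.0], [-0.0, 0.0, -1.0]]
ft_force: [-0.3, -0.1, -0.6]
grip_width: 0.0769
```

Emit:
play_rows(
  targets="0 0 -0.03 0 0.1; 0 0 -0.07 0 0.1; 0 0 -0.11 0 0.1; 0 0 -0.14 0 0.1; 0 0 -0.15 0 0.1",
)

```text
time_s: 11.85
position: [0.5076, -0.1108, 0.2154]
tool_rot: [[0.237, 0.972, 0.005], [0.972, -0.237, -0.002], [-0.001, 0.005, -1.0]]
ft_force: [0.1, 0.1, -0.7]
grip_width: 0.077
```

Emit:
play_rows(
  targets="-0.04 -0.04 0 0 0.1; -0.08 -0.04 0 0 0.1; -0.12 -0.04 0 0 0.1; -0.16 -0.04 0 0 0.1; -0.2 -0.04 0 0 0.1",
)

```text
time_s: 12.35
position: [0.4196, -0.2967, 0.2115]
tool_rot: [[0.237, 0.972, -0.001], [0.972, -0.237, 0.001], [0.001, -0.001, -1.0]]
ft_force: [0.7, -0.1, 0.4]
grip_width: 0.0766
```

```bash
python3 look.py 7; python3 - <<'E'
from h import *
T=grab("top");save(T,"pics/top7.png")
import pickle;pickle.dump(T,open("top7.pkl","wb"));pickle.dump(grab("side"),open("side7.pkl","wb"))
cv2.imwrite("pics/ct7.png",cv2.resize(T["pixels"][150:310,160:380,::-1],None,fx=3,fy=3,interpolation=cv2.INTER_CUBIC))
E
```

```text
12.35 [ 0.4196 -0.2967  0.2115] [ 0.7 -0.1  0.4] tcp ang -117.3 0.3571 0.07663808348150533
```

View pics/c7.png

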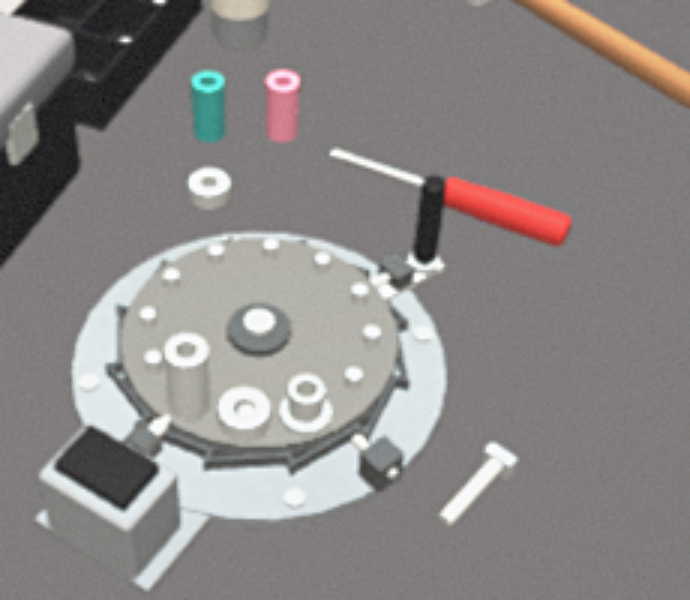

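View pics/ct7.png

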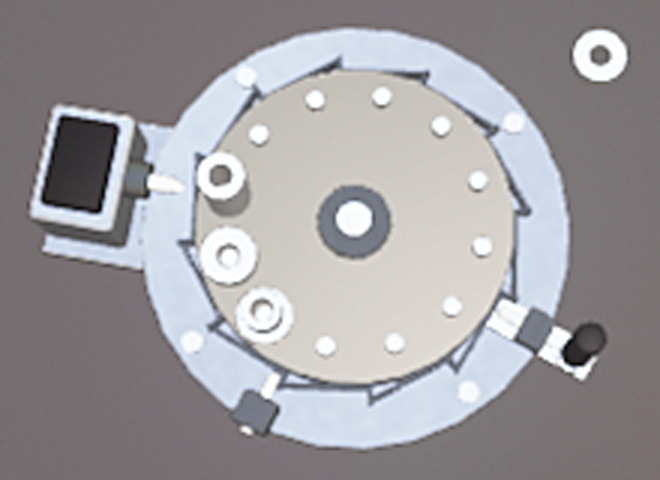

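```bash
python3 - <<'E'
from h import *
import pickle
T=pickle.load(open("top7.pkl","rb"));S=pickle.load(open("side7.pkl","rb"))
tc=lambda x,y:((x+1)/3-.5+160-.17,(y+1)/3-.5+150-.17)
sc=lambda x,y:((x+1)/3-.5+200-.17,(y+1)/3-.5+110-.17)
c=np.array([.5834,.0207]);an=lambda q:(q[:2].round(4),np.degrees(np.arctan2(*(q[:2]-c)[::-1])).round(1),np.hypot(*(q[:2]-c)).round(4))
for im,q in((T,tc(221,175)),(S,sc(186,350))):print("sleeve top@.095",an(ray(im,*q,.095)))
for im,q in((T,tc(592,337)),(S,sc(434,184))):print("grip@.1",an(ray(im,*q,.1)))
for im,q in((T,tc(183,185)),(S,sc(163,421))):print("nose tip@.056",an(ray(im,*q,.056)))
for q in [(482,246),(478,180),(441,126),(381,97),(316,99),(259,134),(326,346),(394,344),(452,306)]:print("pin",an(ray(T,*tc(*q),.052)))
a=np.radians(79.3);print("spot",c+.076*np.array([np.cos(a),np.sin(a)]))
E
```

```text
sleeve top@.095 (array([0.6017, 0.0942]), np.float64(76.1), np.float64(0.0757))
sleeve top@.095 (array([0.5987, 0.0963]), np.float64(78.6), np.float64(0.0771))
grip@.1 (array([ 0.5083, -0.109 ]), np.float64(-120.1), np.float64(0.1498))
grip@.1 (array([ 0.5053, -0.1055]), np.float64(-121.8), np.float64(0.1484))
nose tip@.056 (array([0.6049, 0.1201]), np.float64(77.8), np.float64(0.1017))
nose tip@.056 (array([0.6024, 0.1249]), np.float64(79.6), np.float64(0.1059))
pin (array([ 0.5679, -0.0536]), np.float64(-101.8), np.float64(0.0759))
pin (array([ 0.6072, -0.0522]), np.float64(-71.9), np.float64(0.0767))
pin (array([ 0.6401, -0.0311]), np.float64(-42.4), np.float64(0.0768))
pin (array([0.6581, 0.0041]), np.float64(-12.5), np.float64(0.0766))
pin (array([0.6573, 0.0426]), np.float64(16.5), np.float64(0.0771))
pin (array([0.6362, 0.0762]), np.float64(46.4), np.float64(0.0766))
pin (array([0.5105, 0.037 ]), np.float64(167.4), np.float64(0.0747))
pin (array([ 0.5113, -0.0019]), np.float64(-162.6), np.float64(0.0755))
pin (array([ 0.533 , -0.0356]), np.float64(-131.9), np.float64(0.0756))
spot [0.59751066 0.09537857]
```

Sleeve, nose and pins agree within about 4 mm, the lever is at rest and the robot is clear. I hand it in.

```bash
python3 -c "
from h import *
print(env.close_job())"
```

```text
the job is handed in; nothing more can be done
None
```

I straddled the lever's post with the half-closed jaws and made four full strokes to the stop (18–30 N felt there), letting the lever back each time. I then opened the jaws, lifted clear and handed the job in. The arm's clock read about 12.4 s at my last reading before that.

**Sleeve:** in my last check it stood upright in front of the nose. Its top was at (0.602, 0.094) from the top camera and (0.599, 0.096) from the side camera. My estimate of the spot is (0.598, 0.095), so it is about 2–4 mm off; the limit is 15 mm.

**Lever and robot:** the grip was back at about −120 to −122°, against −120.5° at the start. The wrist force was near zero and the robot was touching nothing.

**Disagreements:** the two views differ by about 2–3° on the sleeve and nose directions. The pins now read 1–2° short of where they first lined up, about 2 mm at the pins. I left both as they are because they are well inside the limit.

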